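# Shut the transit case, swing its hasp over and lock it with the collar

### The arm

A 6-joint arm with a two-finger parallel gripper is mounted at the origin on the work surface. World frame = base frame: x ahead of the robot, y to its left, z up, the work surface at z = 0. Lengths are in m, angles in rad, forces in N, time in s.
With the tool pointing down it reaches from about 0.35 to 0.85 m from the base axis. Payload 8.1 kg.
Tool frame: the origin (TCP) lies at the very end of the fingers, on their centre line; the grasp point (between the pads) lies 19 mm behind it; z points along the fingers, x is the direction in which the jaws open and shut, and the axes are right-handed (so a half turn about z gives the same grasp; the last joint's range is limited). The gripper opens to 93 mm and grips with 3 to 60 N. Pads are 15 mm wide; open, the fingers measure 128 mm over their backs; the gripper's body (75 mm by 188 mm) begins 65 mm behind the grasp point.
Start: joints at [-1.34, 0.13, 1.488, -0, 1.523, -0.085], TCP at [0.186, -0.57, 0.219] pointing down, gripper open.
Joint ranges: [-2.96, 2.96], [-0.89, 2.26], [0.02, 2.5], [-1.34, 4.48], [0, 2.73], [-2.66, 2.66]. Speed limits (rad/s): [2.39, 2.39, 2.79, 3.14, 3.14, 3.14].

### API

Orientations are given as a rotation vector (axis times angle).
In Python, from plant import robot gives the robot as it stands. The module is installed in compiled form; this text tells all that it offers.
- The arm moves only by the tool jog_arm, never from a script. Its argument "commands" is one flat list of numbers, 5 for each row, row after row: the gripper's target within -1 to 1 (shut at 1, half-way at 0, fully open at -1), then the shift along the tool's x, y, z in m, then the turn about the tool's z in degrees. A call has 1 to 20 rows; each row shifts and turns the commanded pose from where the row before left it, along the tool's axes as they then stand; what a row does not reach is not made up. A row lasts 1/12 s, in which the tool goes at most 41.7 mm and 7.16 degrees, less where a joint would pass 70% of its speed; a pose out of reach is approached as far as the arm can. A call is refused whole if a number of a shift passes 0.0417 or a number of a turn 7.16, either way. A call with a gripper value outside its range is refused whole. The fingers move at their own pace and stop on an object; "grip_force" is the grip in N (left out, the last holds). Time passes only in rows, so rows that do not move let the fingers close. It gives the time, the measured TCP pose, the force and the opening at its end, in the units of the state.
- robot.read_state(): the state, without advancing time (a new reading comes with each control period).
- robot.read_camera(name): name is "scene" or "side" or "wrist"; returns a dict with "img" (420x560x3 uint8, blue, green, red), "vfov" (degrees; the focal length in pixels is half the picture's height over the tangent of half this angle, whatever the lens; pixels are square), "cx", "cy" (the principal point, pixels), "k1" (the pictures are not rectified: a ray, as slopes to the right and down, at radius r is drawn at 1 + k1 r^2 times it, then the intrinsics apply), "extrinsics" (4x4, takes a point from world to camera coordinates). Camera axes: x right, y down, z forward; pixel columns grow to the right and rows downward; lengths in m; the calibration is good to about 2 mm. A picture is of the moment at which its call begins. There is no depth.
- robot.close_job(): hands the job in, once; it reports no verdict.
Trained networks look in a picture, given as the dict that the camera call returned (one of the last four; its "shot" number tells which), for a name from the list of things; names that differ only in an ending like _2 or _b are one class to them, and where a whole thing is asked for, a point or a joint stands for the part that bears it (a point fixed in the world has none). Each returns a list of dicts, best first, with "score" (0 to 1); they miss things now and then, are a little off and sometimes report something else, mostly with a low value. They report only what shows in the picture. A call takes as long as a camera call. They do not tell look-alikes from the thing itself.
- robot.recognise(thing, picture): "box" ([centre column, centre row, width, height] as shares, 0 to 1, of the picture: columns of its width, rows of its height, round what is visible of it).
- robot.pinpoint(thing, picture): "position" ([row, column] as shares, 0 to 1, of the picture: columns of its width, rows of its height: a listed point, or the origin of a listed thing).
The state is a dict: "t": time; "q": joint angles; "dq": joint speeds; "joint_torque": joint torques, N m; "tool_pos": TCP position; "orientation": TCP orientation; "force": force on the tool from outside, world axes, zero at the start; "wrist_torque": the same for the moment, N m; "opening": finger opening in m.
Only numpy, scipy, OpenCV 4.12 (cv2) and the standard library are available. Lean on these libraries where they do the work, as an engineer would, in place of code of your own. Each camera call takes 0.05 s, during which the arm holds its last target.

### The job

Close up the grey transit case on the bench: shut its lid fully, then swing the steel hasp over the stud on the lid until it lies flat, and last slip the loose steel collar over the stud so that it sits flat on the hasp and keeps it down. Let go of everything, and leave the flanged plug, the jar and the wrench where they are.

Things in the scene. Friction and masses are not known exactly. Their poses are not given: they have to be found in the camera images.
- case: Grey transit case, fixed to the bench, 160 (x) x 240 (y) mm, walls 85 mm high. Origin at the centre of its underside; its z is up, its front (hasp side) faces its own -x, which is turned roughly towards the robot. The rim is at z = 85 mm, the shut lid's top at z = 95 mm.
- lid (a joint): Lid hinge, rad. 0 = shut, grows as the lid's front edge rises; range 0 to 1.4. The hinge axis runs along the case's y at the far (+x) rim. It is a stiff friction hinge: the lid stays where it is left, and needs 1 to 2 N at its front edge to go down. The lid is a 160 x 240 x 10 mm slab.
- lid_hinge (a point): Middle of the lid's hinge axis: in the case's frame x = +80, y = 0, z = 85 mm, at the lid's underside.
- lid_edge (a point): Middle of the front edge of the lid's top face (160 mm from the hinge); moves with the lid.
- stud_base (a point): Foot of the catch stud on the lid's top face: steel stud 12 mm in diameter, standing 34 mm out of the lid, the last 5 mm tapering to 6 mm. It stands midway across the lid, 38 mm back from the front edge; moves with the lid. With the lid shut this point is at x = -42, y = 0, z = 95 mm in the case's frame.
- hasp (a joint): Hasp hinge, rad. 0 = lying flat on the shut lid with the stud through its slot, pi/2 = upright, more = leaning outwards towards the case's front (-x); range 0 to 2.6. A friction hinge: it stays where it is left, and needs about 1 N at its free end while it is being raised and less on the way down; press it down until it is flat.
- hasp_hinge (a point): Middle of the hasp's hinge axis, which runs along the case's y: in the case's frame x = -92, y = 0, z = 98 mm. The hasp is a flat steel strap, 97 mm long from this axis, 36 mm wide, 4 mm thick, centred on the axis, with a slot 18 mm wide from 41 to 68 mm from the axis, and a plain tab from there to its end. Lying flat its top face is at z = 100 mm in the case's frame.
- hasp_end (a point): Middle of the hasp's free end, 97 mm from the hinge axis, in the middle of its thickness; moves with the hasp.
- collar: Loose steel collar: a plain ring 40 mm in outer diameter, 24 mm high, with a through hole 17 mm in diameter, about 0.17 kg, standing flat on the bench. Origin at the centre of its underside, z up.
- collar_center (a point): Centre of the collar, 12 mm above its underside. On the stud and resting on the hasp it is at z = 112 mm in the case's frame.
- plug: Bystander: solid flanged steel plug without a hole, flange 48 mm in diameter and 8 mm high, neck 30 mm in diameter, 28 mm high in all. Origin at the centre of its underside.
- jar: Bystander: small closed amber glass jar, 44 mm in diameter, 55 mm high. Origin at the centre of its underside.
- wrench: Bystander: open-ended wrench, 150 mm long, lying on the bench along its own x. Origin at its middle, at bench height.
Things that resemble listed ones, but are neither listed nor needed, are in the scene too. What is shaped like the collar but blue or purple is not meant.

How it is judged:
On the way, in this order (a step that is already met when the one before it is completed fails the run):
1. the lid is shut, with the hasp still off it (value of joint lid below 0.04 rad and value of joint hasp above 0.5 rad), for 0.2 s.
2. the hasp lies flat over the stud on the shut lid, the collar not yet on it (value of joint lid below 0.04 rad and value of joint hasp below 0.06 rad and horizontal distance between collar_center and stud_base above 0.03 m), for 0.2 s.
At the end, for the whole second after the job is handed in: The lid is shut (within 0.04 rad), the hasp lies flat on it (within 0.06 rad), and the collar is at rest on the stud (centres within 6 mm), level within 0.1 rad, resting on the hasp (its centre 108 to 116 mm above the case's underside) (value of joint lid below 0.04 rad and value of joint hasp below 0.06 rad and horizontal distance between collar_center and stud_base below 0.006 m and z of collar_center in the frame of case between 0.108 and 0.116 m and angle between the z axis of collar and the z axis of case, either way round below 0.1 rad and linear speed of collar below 0.02 m/s); the robot touches nothing.
It fails at once if the plug, the jar or the wrench is pushed more than 30 mm from its place (distance of any of plug, jar, wrench from where it was at the start of the episode above 0.03 m).
It fails at once if the plug or the jar is tipped over (angle between any of plug, jar's own z axis and vertical above 0.5 rad).
It also fails if it takes over 72 s, if anything falls off the work surface, if the arm or the gripper's body presses on something with over 40 N, if the wrist force passes 120 N, or if a joint passes its speed limit or range.

## Working session

There is one attempt and no reset: what is moved stays moved. The work goes in short steps, Python scripts to look and compute and a tool call to move; the robot and the scene stay as the last step left them, time stands still between calls to the robot, and variables do not carry over. Pictures are saved under pics/ and viewed, and the job is handed in when it is done.

Besides the shell and the picture viewer there is one more tool, called after "Emit:" as a command line: name --argument value ..., lists and objects as JSON in quotes. jog_arm: Moves the arm, as the interface text tells. Its arguments: {"type":"object","properties":{"commands":{"type":"array"},"grip_force":{"type":"number"}},"required":["commands"]}

```bash
mkdir -p pics; cat > h.py <<'E'
import numpy as np, cv2
from scipy.spatial.transform import Rotation as R
from plant import robot
def K(p):
    f=p["img"].shape[0]/2/np.tan(np.radians(p["vfov"])/2); return f
def ray(p,row,col):
    # row,col shares -> origin, dir world
    h,w=p["img"].shape[:2]; f=K(p)
    c=np.array([[f,0,p["cx"]],[0,f,p["cy"]],[0,0,1.]])
    u=cv2.undistortPoints(np.array([[[col*w,row*h]]],float),c,np.array([p["k1"],0,0,0.]))[0,0]
    E=np.array(p["extrinsics"]); Rm=E[:3,:3]; t=E[:3,3]
    d=Rm.T@np.array([u[0],u[1],1.]); return -Rm.T@t, d/np.linalg.norm(d)
def atz(p,row,col,z):
    o,d=ray(p,row,col); return o+d*(z-o[2])/d[2]
def proj(p,X):
    f=K(p); E=np.array(p["extrinsics"])
    c=np.array([[f,0,p["cx"]],[0,f,p["cy"]],[0,0,1.]])
    return cv2.projectPoints(np.array(X,float).reshape(-1,1,3),cv2.Rodrigues(E[:3,:3])[0],E[:3,3],c,np.array([p["k1"],0,0,0.]))[0][:,0]
def tri(*rs):
    A=np.zeros((3,3));b=np.zeros(3)
    for o,d in rs:
        M=np.eye(3)-np.outer(d,d);A+=M;b+=M@o
    X=np.linalg.solve(A,b); return X,[np.linalg.norm((np.eye(3)-np.outer(d,d))@(X-o)) for o,d in rs]
E
python3 - <<'E'
from h import *
import pickle
for n in ["scene","side","wrist"]:
    p=robot.read_camera(n); cv2.imwrite(f"pics/{n}0.png",p["img"]); pickle.dump(p,open(f"{n}0.pkl","wb"))
    print(n,p["vfov"],p["cx"],p["cy"],p["k1"],np.round(p["extrinsics"],3).tolist())
    if n!="wrist":
        for t in ["case","lid","lid_hinge","lid_edge","stud_base","hasp_hinge","hasp_end","collar","collar_center","plug","jar","wrench"]:
            print(t,[(np.round(x["position"],4).tolist(),round(x["score"],2)) for x in robot.pinpoint(t,p)[:4]])
s=robot.read_state(); print(s)
E
```

```text
scene 48.798983279798456 281.18295900642835 204.02284270986604 0.03475606862285446 [[-0.338, 0.941, -0.0, 0.245], [0.7, 0.251, -0.669, -0.288], [-0.629, -0.226, -0.744, 1.481], [0.0, 0.0, 0.0, 1.0]]
case [([0.6198, 0.5416], 0.89)]Traceback (most recent call last):
  File "<stdin>", line 8, in <module>
ValueError: it knows: case, collar, collar_center, hasp_end, hasp_hinge, jar, lid_edge, lid_hinge, plug, stud_base, wrench
```

```bash

python3 - <<'E'
from h import *
import pickle
for n in ["scene","side","wrist"]:
    p=robot.read_camera(n); cv2.imwrite(f"pics/{n}0.png",p["img"]); pickle.dump(p,open(f"{n}0.pkl","wb"))
    print(n,p["vfov"],p["k1"],np.round(p["extrinsics"],3).tolist())
    if n!="wrist":
        for t in ["case","lid_hinge","lid_edge","stud_base","hasp_hinge","hasp_end","collar","collar_center","plug","jar","wrench"]:
            print(t,[(np.round(x["position"],4).tolist(),round(x["score"],2)) for x in robot.pinpoint(t,p)[:4]])
s=robot.read_state(); print(s)
E
```

```text
scene 48.798983279798456 0.03475606862285446 [[-0.338, 0.941, -0.0, 0.245], [0.7, 0.251, -0.669, -0.288], [-0.629, -0.226, -0.744, 1.481], [0.0, 0.0, 0.0, 1.0]]
case [([0.6264, 0.54], 0.92)]
lid_hinge [([0.6229, 0.5018], 0.65)]
lid_edge [([0.4676, 0.5591], 0.61), ([0.5407, 0.3029], 0.26), ([0.4402, 0.3561], 0.23)]
stud_base [([0.4957, 0.5418], 0.77)]
hasp_hinge [([0.5005, 0.5777], 0.56)]
hasp_end [([0.405, 0.6104], 0.59)]
collar [([0.5186, 0.2402], 0.76), ([0.5369, 0.3034], 0.73), ([0.4688, 0.2914], 0.72), ([0.5881, 0.3284], 0.61)]
collar_center [([0.5243, 0.2968], 0.75), ([0.5767, 0.3196], 0.75), ([0.4598, 0.2857], 0.61), ([0.505, 0.2363], 0.55)]
plug [([0.4364, 0.3529], 0.51)]
jar [([0.5812, 0.7827], 0.68)]
wrench [([0.4855, 0.7454], 0.67)]
side 42.720183595047615 -0.10564517963928494 [[0.967, -0.256, 0.018, -0.544], [-0.175, -0.707, -0.685, 0.125], [0.188, 0.659, -0.728, 1.195], [0.0, 0.0, 0.0, 1.0]]
case [([0.5024, 0.533], 0.66)]
lid_hinge [([0.4448, 0.5909], 0.61)]
lid_edge [([0.3543, 0.518], 0.88)]
stud_base [([0.3702, 0.5398], 0.76)]
hasp_hinge [([0.4433, 0.4527], 0.88)]
hasp_
[... 493 characters left out ...]
.082, -0.965, 0.391], [0.0, 0.0, 0.0, 1.0]]
{'t': 1.35, 'q': array([-1.34040840e+00,  1.30380773e-01,  1.48818681e+00, -2.98058282e-05,
        1.52301777e+00, -8.53901940e-02]), 'dq': array([-0.00179169, -0.00137348, -0.00029335, -0.0012793 , -0.00155872,
        0.00035325]), 'joint_torque': array([-5.48380995e-04, -5.59758389e+01, -4.92047703e+01,  7.67198042e-02,
        2.27170583e-02,  2.05724564e-05]), 'tool_pos': array([ 0.18635091, -0.57033233,  0.21865396]), 'orientation': array([ 2.54307491e+00, -1.84450615e+00, -2.19121227e-05]), 'force': array([-0.21493758,  1.18670359, -0.40900818]), 'wrist_torque': array([ 0.01705148, -0.01505472, -0.00723673]), 'opening': 0.09300263028519032}
```

View pics/scene0.png

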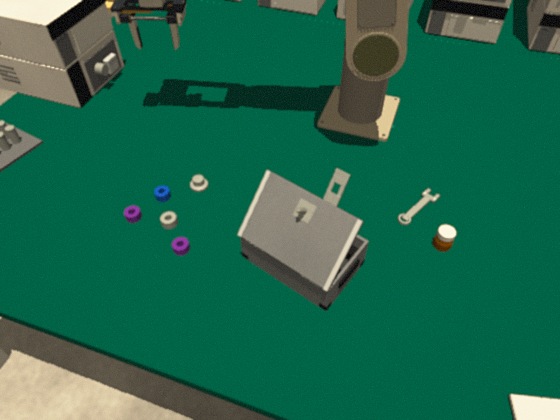

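View pics/side0.png

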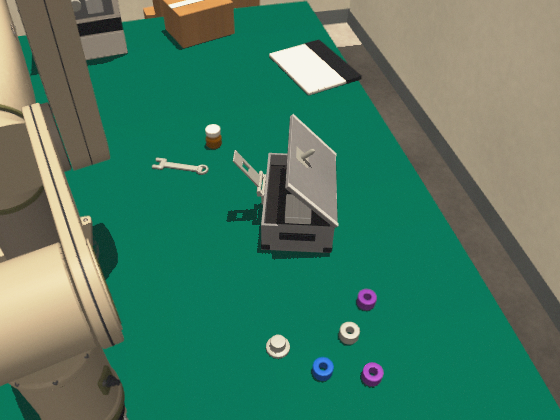

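View pics/wrist0.png

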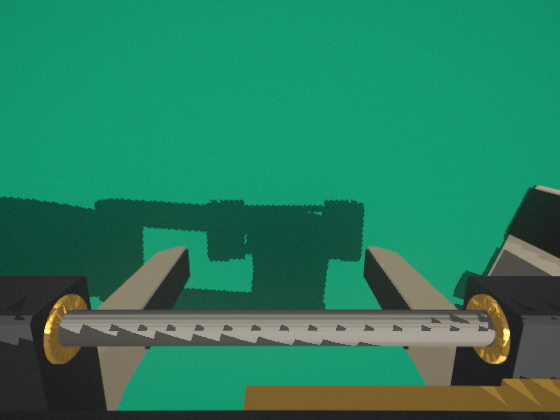

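The steel collar is at about (169,220) in the scene view and (349,333) in the side view. The blue and purple rings are decoys, and the plug is at (199,183). The lid stands open, and the hasp leans out towards the robot.

```bash

cat > fit.py <<'E'
from h import *
from scipy.optimize import least_squares
def pts(v):
    x,y,a,l,hs=v
    c=lambda X:np.array([x,y,0])+R.from_euler('z',a).apply(X)
    d=np.array([-np.cos(l),0,np.sin(l)]); n=np.array([np.sin(l),0,np.cos(l)])
    H=np.array([.08,0,.085]); G=np.array([-.092,0,.098])
    return dict(case=c([0,0,0]),lid_hinge=c(H),lid_edge=c(H+.16*d+.01*n),stud_base=c(H+.122*d+.01*n),
      stud_top=c(H+.122*d+.044*n),
      hasp_hinge=c(G),hasp_end=c(G+.097*np.array([np.cos(hs),0,np.sin(hs)])))
def fit(ps,names=("case","lid_hinge","lid_edge","stud_base","hasp_hinge","hasp_end"),v0=(.55,-.05,0.2,.9,2.0)):
    obs=[]
    for p in ps:
        h,w=p["img"].shape[:2]
        for n in names:
            r=robot.pinpoint(n,p)
            if r and r[0]["score"]>.4: obs.append((p,n,np.array([r[0]["position"][1]*w,r[0]["position"][0]*h])))
    def f(v):
        P=pts(v); return np.concatenate([proj(p,P[n])[0]-o for p,n,o in obs])
    s=least_squares(f,v0,loss='soft_l1',f_scale=3)
    for (p,n,o),e in zip(obs,f(s.x).reshape(-1,2)): print(n,np.round(e,1))
    return s.x
E
python3 - <<'E'
from fit import *
ps=[robot.read_camera("scene"),robot.read_camera("side")]
v=fit(ps); print(np.round(v,4))
for k,x in pts(v).items(): print(k,np.round(x,4))
def px(p,c,r): return ray(p,r/420,c/560)
for nm,a,b in [("collar",(169,220),(349,333)),("plug",(199,182),(278,346)),("jar",(444,238),(213,137)),("wrench",None,None)]:
    if a: print(nm,tri(px(ps[0],*a),px(ps[1],*b)))
for n,p in zip("ab",ps):
    im=p["img"].copy(); P=pts(v)
    for k,x in P.items():
        u=proj(p,x)[0]; cv2.circle(im,tuple(int(i) for i in u),2,(0,0,255),-1)
    cv2.imwrite(f"pics/fit{n}.png",cv2.resize(im[100:400,100:500],None,fx=2,fy=2,interpolation=cv2.INTER_CUBIC))
for p in ps:
    for n in ["collar","collar_center"]:
        for r in robot.pinpoint(n,p): print(n,np.round(atz(p,*r["position"],.012 if "cen" in n else 0),4),round(r["score"],2))
E
```

```text
case [-24.3  50.9]
lid_hinge [ 2.8 -0.6]
lid_edge [-0.  -3.5]
hasp_hinge [-0.7 -0.8]
hasp_end [-1.3  1. ]
case [-5.5 -2.1]
lid_hinge [96.7 32.8]
lid_edge [-0.  -2.7]
stud_base [-2.  -0.6]
hasp_hinge [ 0.6 -3.8]
hasp_end [-0.5  0.4]
[ 0.5929  0.0106 -0.2725  0.8369  2.111 ]
case [0.5929 0.0106 0.    ]
lid_hinge [ 0.67   -0.0109  0.085 ]
lid_edge [0.5739 0.0159 0.2105]
stud_base [0.5984 0.0091 0.1823]
stud_top [0.6227 0.0023 0.2051]
hasp_hinge [0.5043 0.0354 0.098 ]
hasp_end [0.4563 0.0488 0.1812]
collar (array([ 0.60600168, -0.34485704,  0.01301466]), [np.float64(0.0014161535375859114), np.float64(0.0014161535375859157)])
plug (array([ 0.45975204, -0.33563307,  0.01182919]), [np.float64(0.002854636301792842), np.float64(0.002854636301792824)])
jar (array([0.4437282 , 0.31067664, 0.02724751]), [np.float64(0.001552441661080554), np.float64(0.0015524416610806268)])
collar [ 0.6163 -0.4412  0.    ] 0.78
collar [ 0.6116 -0.3424 -0.    ] 0.67
collar [ 0.5397 -0.4085  0.    ] 0.6
collar [ 0.6627 -0.2759  0.    ] 0.55
collar_center [ 0.6144 -0.4394  0.012 ] 0.7
collar_center [ 0.5293 -0.4101  0.012 ] 0.64
collar_center [ 0.6627 -0.2797  0.012 ] 0.6
collar_center [ 0.6057 -0.3498  0.012 ] 0.52
collar [ 0.6066 -0.3506  0.    ] 0.89
collar [ 0.6638 -0.2809  0.    ] 0.77
collar [ 0.6189 -0.4459  0.    ] 0.56
collar [ 0.5301 -0.4085  0.    ] 0.56
collar_center [ 0.6134 -0.351   0.012 ] 0.89
collar_center [ 0.672  -0.2813  0.012 ] 0.77
collar_center [ 0.6025 -0.003   0.012 ] 0.73
collar_center [ 0.6175 -0.4364  0.012 ] 0.68
collar_center [ 0.5337 -0.4011  0.012 ] 0.63
```

View pics/fita.png

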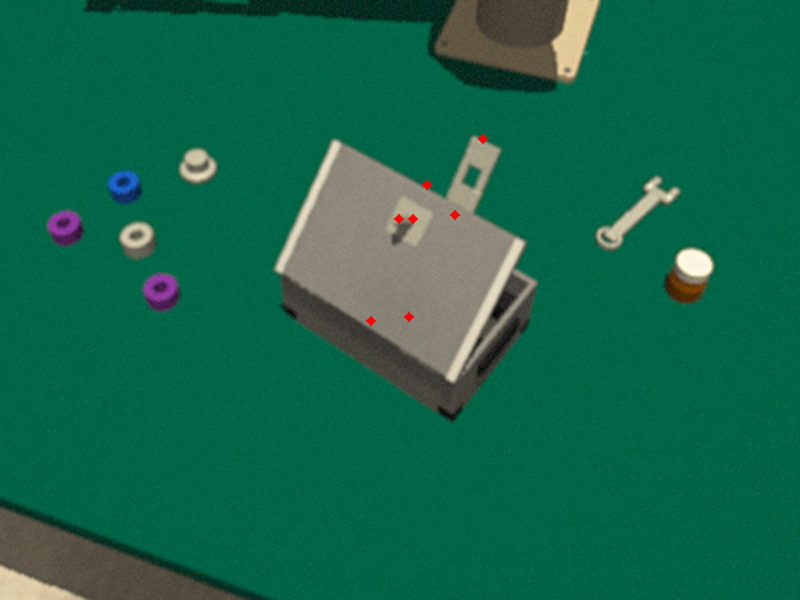

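View pics/fitb.png

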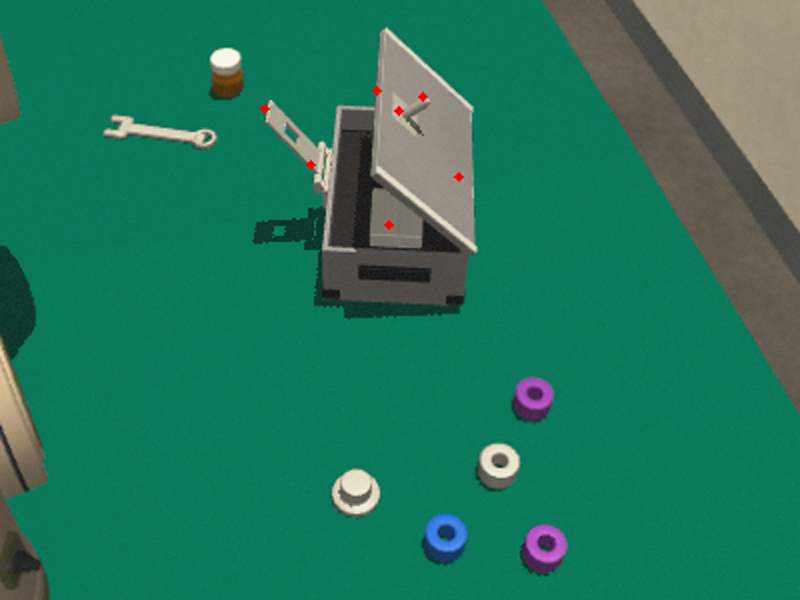

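The fit disagrees with the picture, because the lid hinge and case outliers pulled it off. I'll refit with corner points that I picked by hand.

```bash

cat > fit2.py <<'E'
from fit import *
A={"le+":(522,242),"le-":(337,141),"lh+":(453,380),"lh-":(278,270),"cb++":(450,417),"cb+-":(290,312),"cb-+":(527,328),"hasp_end":(486,142)}
B={"le+":(386,31),"le-":(374,178),"lh+":(473,107),"lh-":(475,250),"cb--":(320,303),"cb+-":(460,302),"ct--":(323,248),"ct-+":(338,108),"hasp_end":(270,103),"stud_top":(426,99),"stud_base":(407,112)}
def P2(v):
    x,y,a,l,hs=v
    P=pts(v)
    c=lambda X:np.array([x,y,0])+R.from_euler('z',a).apply(X)
    d=np.array([-np.cos(l),0,np.sin(l)]); n=np.array([np.sin(l),0,np.cos(l)])
    H=np.array([.08,0,.085]);
    for s,q in (("+",.12),("-",-.12)):
        Y=np.array([0,q,0])
        P["le"+s]=c(H+.16*d+.01*n+Y);P["lh"+s]=c(H+.01*n+Y)
        for s2,x2 in (("+",.08),("-",-.08)):
            P["cb"+s2+s]=c([x2,q,0]);P["ct"+s2+s]=c([x2,q,.085])
    return P
def run(ps,obs,v0=(.55,-.05,-.2,.9,2.1),verbose=True):
    def f(v):
        P=P2(v);return np.concatenate([proj(ps[i],P[n])[0]-(np.array(u)/2+100) for i in (0,1) for n,u in obs[i].items()])
    s=least_squares(f,v0,loss='soft_l1',f_scale=2)
    k=[n for i in (0,1) for n in obs[i]]
    for n,e in zip(k,f(s.x).reshape(-1,2)): print(n,np.round(e,1))
    return s.x
E
python3 - <<'E'
from fit2 import *
ps=[robot.read_camera("scene"),robot.read_camera("side")]
v=run(ps,[A,B]); print(np.round(v,4))
P=P2(v)
for k in ["case","lid_hinge","lid_edge","stud_base","stud_top","hasp_hinge","hasp_end"]: print(k,np.round(P[k],4))
for n,p in zip("ab",ps):
    im=cv2.resize(p["img"][100:400,100:500],None,fx=2,fy=2,interpolation=cv2.INTER_CUBIC)
    for k,x in P.items():
        u=(proj(p,x)[0]-100)*2; cv2.circle(im,tuple(int(i) for i in u),2,(0,0,255),-1)
    cv2.imwrite(f"pics/fit2{n}.png",im)
E
```

```text
le+ [1.3 0.9]
le- [-1.2 -0.4]
lh+ [0.1 1.7]
lh- [-1.6 -0.4]
cb++ [0.4 3.3]
cb+- [-2.9  0.5]
cb-+ [-0.1 -0.4]
hasp_end [-0.6  1.2]
le+ [-0.8 -1.9]
le- [ 0.  -3.2]
lh+ [-1.  0.]
lh- [-0.7  1.5]
cb-- [ 0.4 -2.5]
cb+- [0.  1.8]
ct-- [-1.7  0.6]
ct-+ [-0.9 -1.7]
hasp_end [0.3 2.3]
stud_top [0.1 0.1]
stud_base [-2.1  1.2]
[ 0.5991  0.0076 -0.3139  0.8075  2.1284]
case [0.5991 0.0076 0.    ]
lid_hinge [ 0.6752 -0.0171  0.085 ]
lid_edge [0.5768 0.0149 0.2075]
stud_base [0.6018 0.0068 0.1801]
stud_top [ 0.6252 -0.0008  0.2036]
hasp_hinge [0.5116 0.036  0.098 ]
hasp_end [0.4628 0.0519 0.1803]
```

View pics/fit2a.png

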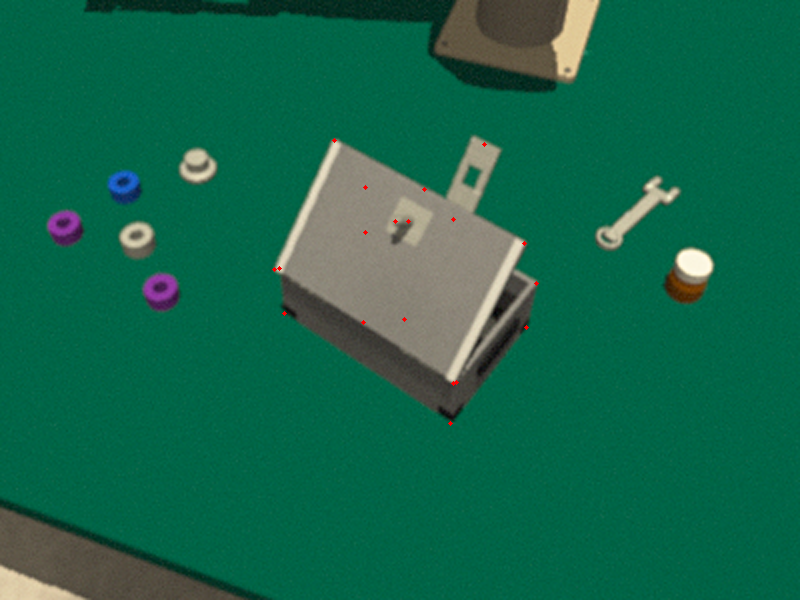

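View pics/fit2b.png

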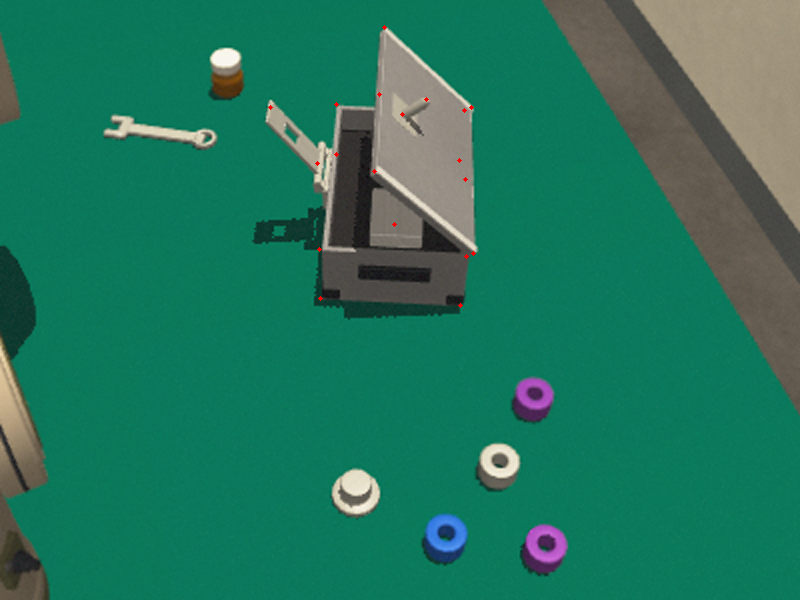

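The fit now matches within 1–3 px. In world coordinates the case is at (0.599, 0.008) with yaw −18°, the lid is at 0.81 rad and the hasp at 2.13 rad. The collar is at about (0.606, −0.347). First I turn the jaw axis onto the case's y axis and move towards the lid.

Emit:
jog_arm --commands '[1, 0, 0, -0.006, 6, 1, 0, 0, -0.006, 6, 1, 0, 0, -0.006, 6, 1, 0, 0, -0.006, 6, 1, 0, 0, -0.006, 6, 1, 0, 0, -0.006, 6, 1, -0.03, -0.01, 0, 0, 1, -0.03, -0.01, 0, 0, 1, -0.03, -0.01, 0, 0, 1, -0.03, -0.01, 0, 0, 1, -0.03, -0.01, 0, 0, 1, -0.03, -0.01, 0, 0, 1, -0.03, -0.01, 0, 0, 1, -0.03, -0.01, 0, 0, 1, -0.03, -0.01, 0, 0, 1, -0.03, -0.01, 0, 0, 1, -0.03, -0.01, 0, 0, 1, -0.03, -0.01, 0, 0, 1, -0.03, -0.01, 0, 0, 1, -0.03, -0.01, 0, 0]' --grip_force 20

```text
t: 4.02
tool_pos: [0.4494, -0.2123, 0.2549]
orientation: [-1.849, 2.54, -0.001]
force: [1.3, 0.2, 0.3]
opening: 0.0004
```

```bash
cat > st.py <<'E'
from h import *
import sys
V=(.5991,.0076,-.3139)
def cs(X,v=V): return R.from_euler('z',-v[2]).apply(np.array(X)-np.array([v[0],v[1],0]))
def yaw(s):
    x=R.from_rotvec(s["orientation"]).as_matrix()[:,0]; return np.degrees(np.arctan2(x[1],x[0]))
def show():
    s=robot.read_state(); print("t",round(s["t"],2),"pos",np.round(s["tool_pos"],4),"case",np.round(cs(s["tool_pos"]),4),"yaw",round(yaw(s),2),"F",np.round(s["force"],1),"op",round(s["opening"],4)); return s
E
python3 -c "
from st import *
show()"
```

```text
t 4.02 pos [ 0.4494 -0.2123  0.2549] case [-0.0744 -0.2554  0.2549] yaw -107.91 F [1.3 0.2 0.3] op 0.0004
```

Emit:
jog_arm --commands '[1, -0.0265, -0.0098, 0, 0, 1, -0.0265, -0.0098, 0, 0, 1, -0.0265, -0.0098, 0, 0, 1, -0.0265, -0.0098, 0, 0, 1, -0.0265, -0.0098, 0, 0, 1, -0.0265, -0.0098, 0, 0, 1, -0.0265, -0.0098, 0, 0, 1, 0, 0, 0.02, 0, 1, 0, 0, 0.02, 0, 1, 0, 0, 0.018, 0, 1, 0, 0.0101, 0.0104, 0, 1, 0, 0.0101, 0.0104, 0, 1, 0, 0.0078, 0.0122, 0, 1, 0, 0.0078, 0.0122, 0, 1, 0, 0.0052, 0.0135, 0, 1, 0, 0.0052, 0.0135, 0, 1, 0, 0.0025, 0.0143, 0]'

```text
t: 5.43
tool_pos: [0.5246, -0.0432, 0.1101]
orientation: [-1.848, 2.54, -0.001]
force: [-1.6, -0.1, 1.6]
opening: 0.0005
```

```bash
python3 -c "
from st import *
show()
for n in ['scene','side']:
    p=robot.read_camera(n); cv2.imwrite(f'pics/{n}1.png',cv2.resize(p['img'][60:360,100:500],None,fx=2,fy=2))
"
```

```text
t 5.43 pos [ 0.5246 -0.0432  0.1101] case [-0.0552 -0.0713  0.1101] yaw -107.9 F [-1.6 -0.1  1.6] op 0.0005
```

View pics/side1.png

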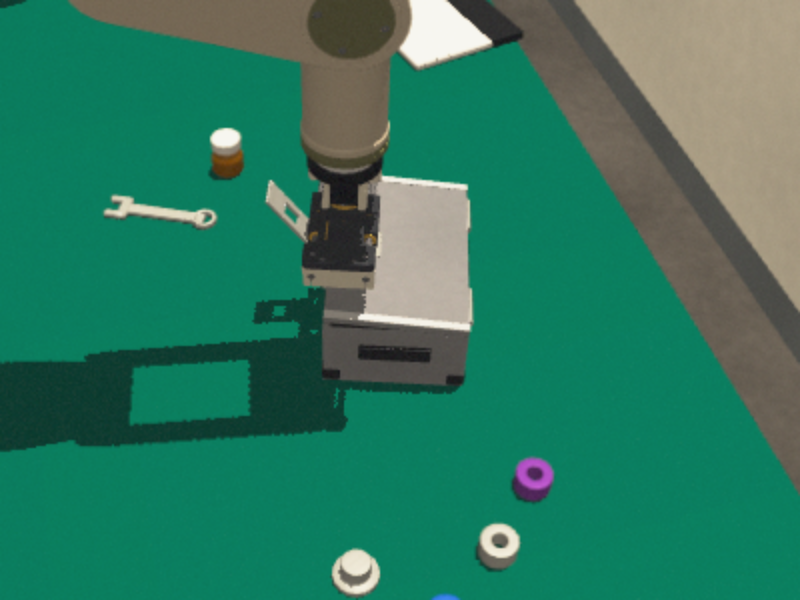

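The lid is following the fingers down and is nearly shut, and the hasp is untouched. I keep pressing.

Emit:
jog_arm --commands '[1, 0, 0.001, 0.008, 0, 1, 0, 0, 0.004, 0, 1, 0, 0, 0.002, 0, 1, 0, 0, 0.002, 0, 1, 0, 0, 0.0, 0]'

```text
t: 5.95
tool_pos: [0.5241, -0.0431, 0.0953]
orientation: [-1.848, 2.54, -0.001]
force: [-4.0, 1.8, 6.3]
opening: 0.0005
```

```bash
python3 -c "
from st import *
show()"
```

```text
t 5.95 pos [ 0.5241 -0.0431  0.0953] case [-0.0557 -0.0713  0.0953] yaw -107.9 F [-4.   1.8  6.3] op 0.0005
```

Emit:
jog_arm --commands '[1, 0, 0, 0.002, 0, 1, 0, 0, 0.002, 0, 1, 0, 0, 0, 0, 1, 0, 0, 0, 0]'

```text
t: 6.28
tool_pos: [0.5243, -0.0431, 0.0949]
orientation: [-1.849, 2.539, -0.001]
force: [-21.2, 3.4, 38.7]
opening: 0.0004
```

```bash
python3 -c "
from st import *
show()"
```

```text
t 6.28 pos [ 0.5243 -0.0431  0.0949] case [-0.0555 -0.0713  0.0949] yaw -107.89 F [-21.2   3.4  38.7] op 0.0004
```

The lid is on its stop at 0.095 with 39 N of reaction. Next I lift off and go round to the outer side of the hasp.

Emit:
jog_arm --commands '[1, 0, 0, -0.01, 0, 1, 0, 0, -0.033, 0, 1, 0, 0, -0.033, 0, 1, 0, 0, -0.033, 0, 1, 0, 0, -0.03, 0, 1, -0.018, 0.0325, 0, 0, 1, -0.018, 0.0325, 0, 0, 1, -0.018, 0.0325, 0, 0, 1, -0.018, 0.0325, 0, 0, 1, 0, 0, 0.033, 0, 1, 0, 0, 0.033, 0, 1, 0, 0, 0, 0]'

```text
t: 7.28
tool_pos: [0.4185, 0.0658, 0.1577]
orientation: [1.847, -2.534, -0.007]
force: [-2.2, 0.4, -1.2]
opening: 0.0005
```

```bash
python3 -c "
from st import *
show()
for n in ['scene','side']:
    p=robot.read_camera(n); cv2.imwrite(f'pics/{n}2.png',cv2.resize(p['img'][60:360,100:500],None,fx=2,fy=2))
"
```

```text
t 7.28 pos [0.4185 0.0658 0.1577] case [-0.1898 -0.0004  0.1577] yaw -107.83 F [-2.2  0.4 -1.2] op 0.0005
```

View pics/side2.png

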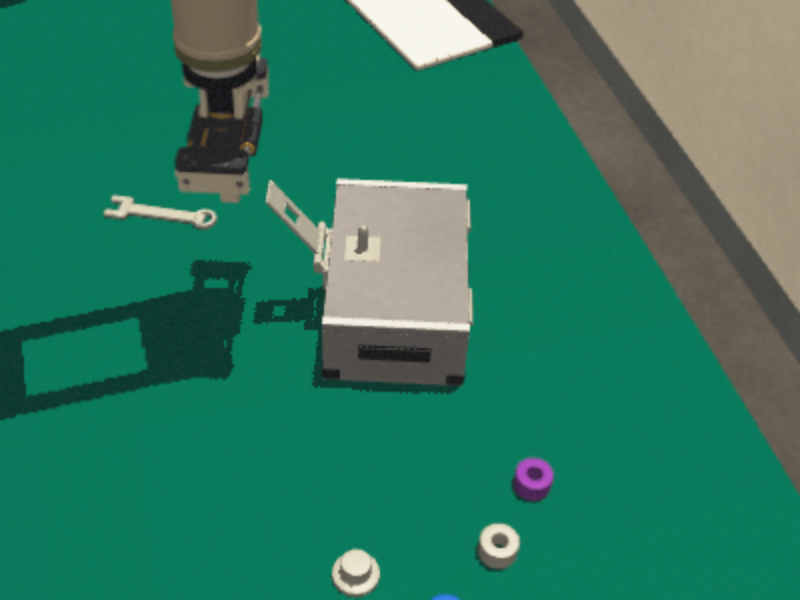

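View pics/scene2.png

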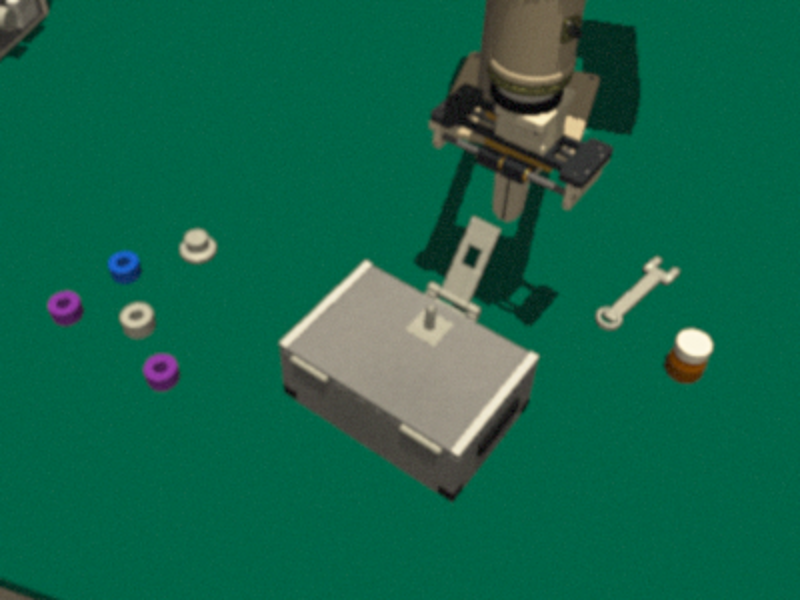

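The lid looks shut and the stud is clear. The fingers are outside the hasp, so I now sweep it over in an arc.

Emit:
jog_arm --commands '[1, 0, -0.02, 0, 0, 1, 0, -0.02, 0, 0, 1, 0, -0.012, -0.006, 0, 1, 0, -0.012, -0.006, 0, 1, 0, -0.012, -0.006, 0, 1, 0, -0.012, -0.006, 0, 1, 0, -0.0103, 0.0017, 0, 1, 0, -0.0103, 0.0017, 0, 1, 0, -0.0103, 0.0017, 0, 1, 0, -0.011, 0.006, 0, 1, 0, -0.011, 0.006, 0, 1, 0, 0, 0, 0]'

```text
t: 8.38
tool_pos: [0.5585, 0.0209, 0.1715]
orientation: [-1.846, 2.54, -0.002]
force: [1.0, 0.0, -1.0]
opening: 0.0004
```

```bash
python3 -c "
from st import *
show()
for n in ['scene','side']:
    p=robot.read_camera(n); cv2.imwrite(f'pics/{n}3.png',cv2.resize(p['img'][60:360,100:500],None,fx=2,fy=2))
"
```

```text
t 8.38 pos [0.5585 0.0209 0.1715] case [-4.270e-02  1.000e-04  1.715e-01] yaw -107.99 F [ 1.  0. -1.] op 0.0004
```

View pics/side3.png

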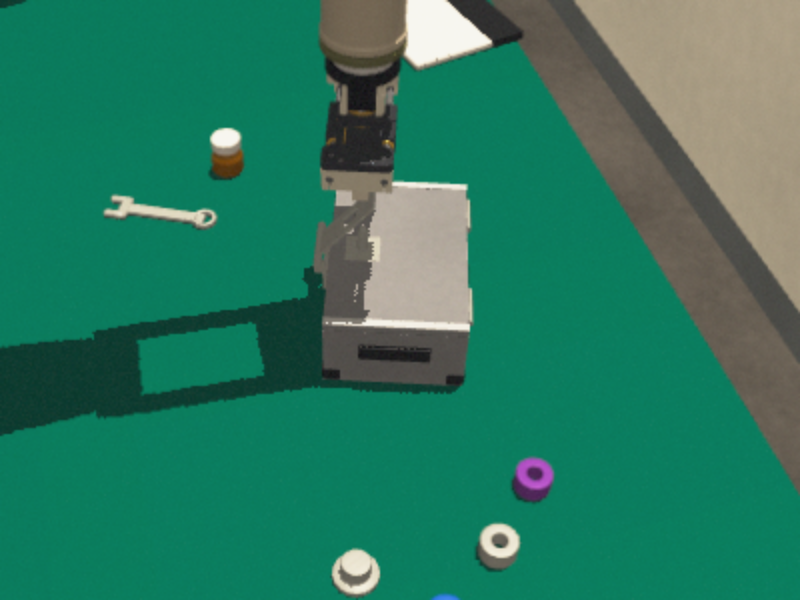

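The hasp is over and coming down. I continue the arc down.

Emit:
jog_arm --commands '[1, 0, -0.009, 0.0105, 0, 1, 0, -0.009, 0.0105, 0, 1, 0, -0.007, 0.0115, 0, 1, 0, -0.007, 0.0115, 0, 1, 0, -0.0015, 0.011, 0, 1, 0, -0.001, 0.01, 0, 1, 0, 0, 0.004, 0, 1, 0, 0, 0.002, 0, 1, 0, 0, 0, 0]'

```text
t: 9.23
tool_pos: [0.5886, 0.0116, 0.1002]
orientation: [1.849, -2.539, -0.0]
force: [-3.1, 0.5, 4.5]
opening: 0.0005
```

```bash
python3 -c "
from st import *
show()
"
```

```text
t 9.23 pos [0.5886 0.0116 0.1002] case [-0.0113  0.0006  0.1002] yaw -107.9 F [-3.1  0.5  4.5] op 0.0005
```

Emit:
jog_arm --commands '[1, 0, 0, 0.002, 0, 1, 0, 0, 0.001, 0, 1, 0, 0, 0, 0, 1, 0, 0, 0, 0]'

```text
t: 9.57
tool_pos: [0.5888, 0.0117, 0.0997]
orientation: [-1.849, 2.54, -0.001]
force: [-13.8, 0.3, 22.7]
opening: 0.0006
```

```bash
python3 -c "
from st import *
show()
"
```

```text
t 9.57 pos [0.5888 0.0117 0.0997] case [-0.011   0.0007  0.0997] yaw -107.89 F [-13.8   0.3  22.7] op 0.0006
```

The hasp is flat: TCP at 0.0997 with 23 N of reaction. I lift off, move to the collar and turn the jaws.

Emit:
jog_arm --commands '[1, 0, 0, -0.01, 0, 1, 0, 0, -0.033, 0, 1, 0, 0, -0.033, 0, 1, 0, 0, -0.033, 0, 1, 0, 0, -0.02, 0, 0, 0.0335, -0.0127, 0, 0, -0.4, 0.0335, -0.0127, 0, 0, -0.4, 0.0335, -0.0127, 0, 0, -0.4, 0.0335, -0.0127, 0, 0, -0.4, 0.0335, -0.0127, 0, 0, -0.4, 0.0335, -0.0127, 0, 0, -0.4, 0.0335, -0.0127, 0, 0, -0.4, 0.0335, -0.0127, 0, 0, -0.4, 0.0335, -0.0127, 0, 0, -0.4, 0.0335, -0.0127, 0, 0]'

```text
t: 10.82
tool_pos: [0.6067, -0.3478, 0.2257]
orientation: [-1.849, 2.54, -0.001]
force: [0.7, -0.6, 0.4]
opening: 0.0619
```

Emit:
jog_arm --commands '[-0.4, 0, 0, 0, -7, -0.4, 0, 0, 0, -7, -0.4, 0, 0, 0, -7, -0.4, 0, 0, 0, -7, -0.4, 0, 0, 0, -7, -0.4, 0, 0, 0, -7, -0.4, 0, 0, 0, -7, -0.4, 0, 0, 0, -7, -0.4, 0, 0, 0, -7, -0.4, 0, 0, 0, -7, -0.4, 0, 0, 0, -7, -0.4, 0, 0, 0, -7, -0.4, 0, 0, 0, -6, -0.4, 0, 0, 0, 0]'

```text
t: 11.98
tool_pos: [0.6068, -0.346, 0.2256]
orientation: [3.105, -0.481, 0.0]
force: [0.3, -0.0, 0.2]
opening: 0.0653
```

```bash
python3 -c "
from st import *
show()
for n in ['scene','side','wrist']:
    p=robot.read_camera(n); 
    im=p['img'] if n=='wrist' else cv2.resize(p['img'][60:360,100:500],None,fx=2,fy=2,interpolation=cv2.INTER_CUBIC)
    cv2.imwrite(f'pics/{n}4.png',im)
    for t in ['collar','collar_center','stud_base','hasp_end']:
        for r in robot.pinpoint(t,p)[:4]: print(n,t,np.round(r['position'],4),np.round(atz(p,*r['position'],{'collar':0,'collar_center':.012,'stud_base':.095,'hasp_end':.098}[t]),4),round(r['score'],2))
"
```

```text
t 11.98 pos [ 0.6068 -0.346   0.2256] case [ 0.1165 -0.3339  0.2256] yaw -17.61 F [ 0.3 -0.   0.2] op 0.0653
scene collar [0.5205 0.237 ] [ 0.6229 -0.4409  0.    ] 0.76
scene collar [0.59   0.3255] [ 0.6632 -0.2781 -0.    ] 0.75
scene collar [0.5345 0.5664] [0.4824 0.0094 0.    ] 0.7
scene collar [0.464  0.2864] [ 0.5258 -0.4163 -0.    ] 0.61
scene collar_center [0.5831 0.3211] [ 0.6648 -0.2818  0.012 ] 0.83
scene collar_center [0.5036 0.2373] [ 0.61   -0.4451  0.012 ] 0.77
scene collar_center [0.5186 0.2982] [ 0.5994 -0.3529  0.012 ] 0.69
scene collar_center [0.4612 0.2875] [ 0.5306 -0.4091  0.012 ] 0.59
scene stud_base [0.5243 0.5655] [0.5474 0.0221 0.095 ] 0.81
scene hasp_end [0.5536 0.5407] [0.5946 0.0038 0.098 ] 0.87
side collar [0.7986 0.6232] [ 0.609  -0.3444  0.    ] 0.82
side collar [0.9002 0.6596] [ 0.6163 -0.4427  0.    ] 0.7
side collar [0.8821 0.575 ] [ 0.5327 -0.4042  0.    ] 0.67
side collar [0.7162 0.6484] [ 0.6661 -0.273   0.    ] 0.6
side collar_center [0.8817 0.5796] [ 0.5349 -0.4105  0.012 ] 0.85
side collar_center [0.8888 0.6637] [ 0.6204 -0.4395  0.012 ] 0.76
side collar_center [0.7117 0.6516] [ 0.6672 -0.2765  0.012 ] 0.75
side collar_center [0.7943 0.6273] [ 0.6113 -0.3478  0.012 ] 0.68
side hasp_end [0.4355 0.5427] [0.6117 0.0075 0.098 ] 0.65
wrist collar [0.2724 0.5591] [ 0.6721 -0.2833  0.    ] 0.98
wrist collar [0.4348 0.4934] [ 0.6094 -0.3438  0.    ] 0.83
wrist collar [0.5986 0.4232] [ 0.5364 -0.4111  0.    ] 0.77
wrist collar [0.605 0.55 ] [ 0.6193 -0.4417  0.    ] 0.56
wrist collar_center [0.4374 0.4975] [ 0.6122 -0.3438  0.012 ] 0.86
wrist collar_center [0.26   0.5596] [ 0.6726 -0.278   0.012 ] 0.71
wrist collar_center [0.6005 0.4154] [ 0.534  -0.4063  0.012 ] 0.65
wrist collar_center [0.6133 0.5582] [ 0.6236 -0.4426  0.012 ] 0.56
```

View pics/side4.png

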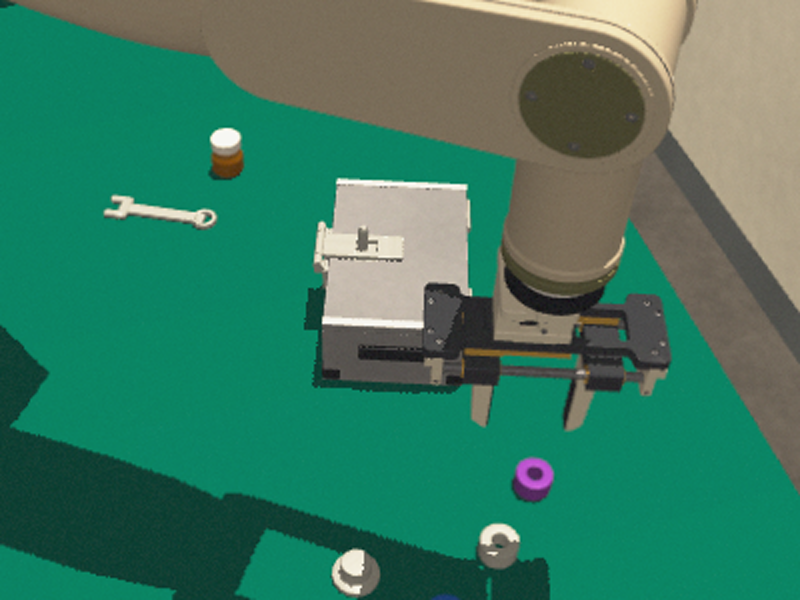

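View pics/scene4.png

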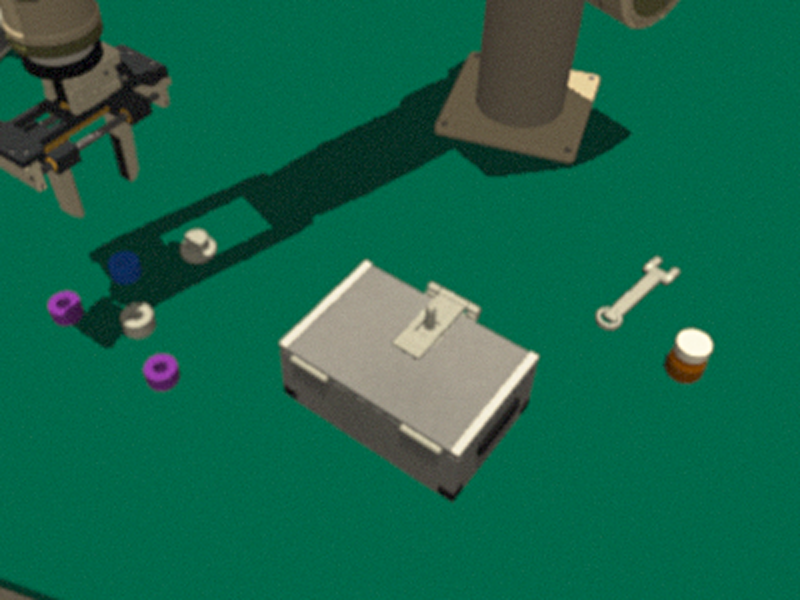

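View pics/wrist4.png

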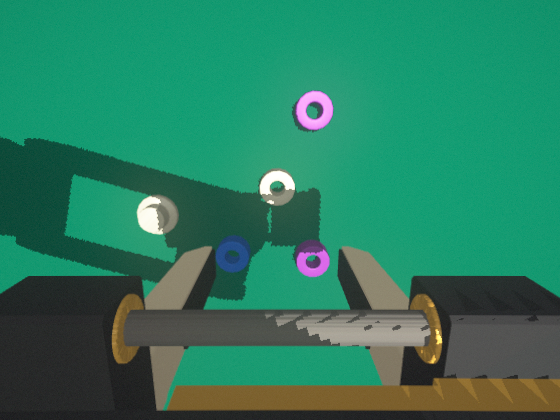

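The wrist view shows the ring of the steel collar at about (278,187), close to under the tool. The hasp lies flat with the stud through its slot. I now refine the collar and stud positions.

```bash
python3 -c "
from st import *
pw=robot.read_camera('wrist')
hsv=cv2.cvtColor(pw['img'],cv2.COLOR_BGR2HSV)
m=((hsv[...,1]<110)&(hsv[...,2]>70)).astype(np.uint8); w=np.zeros_like(m); w[160:215,250:305]=1; m*=w
n,l,s,c=cv2.connectedComponentsWithStats(m); i=1+s[1:,4].argmax(); print(s[i],c[i])
cn=max(cv2.findContours((l==i).astype(np.uint8),0,2)[0],key=cv2.contourArea); (cx,cy),r=cv2.minEnclosingCircle(cn); print(cx,cy,r)
for z in (.012,.024): print(z,atz(pw,(cy+.5)/420,(cx+.5)/560,z))
X=np.array([.609,-.346,0]);
th=np.linspace(0,2*np.pi,60)
im=cv2.resize(pw['img'][130:240,220:340],None,fx=6,fy=6,interpolation=cv2.INTER_CUBIC)
for z in (0,.024):
    for u in proj(pw,X+np.c_[.02*np.cos(th),.02*np.sin(th),0*th+z]): cv2.circle(im,(int((u[0]-220)*6),int((u[1]-130)*6)),1,(0,0,255),-1)
cv2.imwrite('pics/w5.png',im)
for n,a,b in [('scene',(100,60),0),('side',(100,60),0)]:
    p=robot.read_camera(n)
    c0,r0=(290,190) if n=='scene' else (250,160)
    im=cv2.resize(p['img'][r0:r0+60,c0:c0+80],None,fx=8,fy=8,interpolation=cv2.INTER_CUBIC)
    for xc,z in ((-.042,.129),(-.042,.1),(.005,.1)):
        Xw=np.array([V[0],V[1],0])+R.from_euler('z',V[2]).apply([xc,0,z]); u=proj(p,Xw)[0]; print(n,u)
        cv2.circle(im,(int((u[0]-c0)*8),int((u[1]-r0)*8)),2,(0,0,255),-1)
    cv2.imwrite(f'pics/{n}5.png',im)
"
```

```text
[ 259  168   36   38 1004] [276.62450199 186.81772908]
276.8271179199219 186.54672241210938 19.16470718383789
0.012 [ 0.60964738 -0.34700152  0.012     ]
0.024 [ 0.61031657 -0.34477145  0.024     ]
scene [315.37201185 214.0215681 ]
scene [314.67308956 222.36333084]
scene [302.50355999 235.29245775]
side [280.72434375 173.07837272]
side [280.54970519 182.24027113]
side [300.87010588 183.28123401]
```

View pics/w5.png

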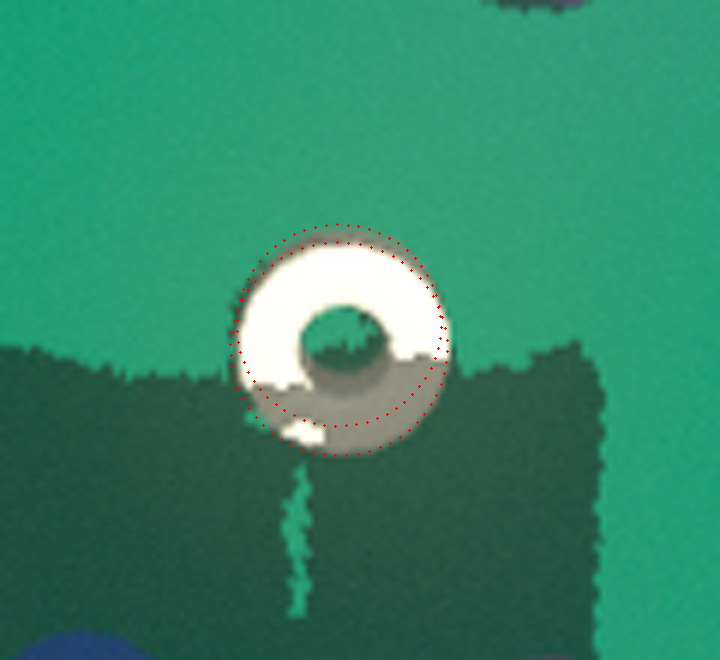

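View pics/scene5.png

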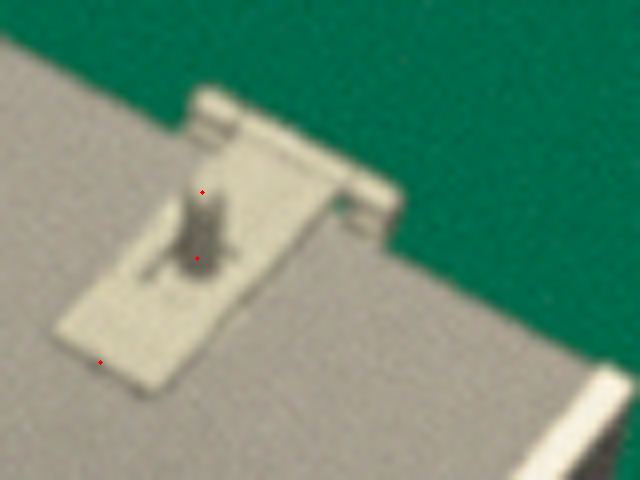

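View pics/side5.png

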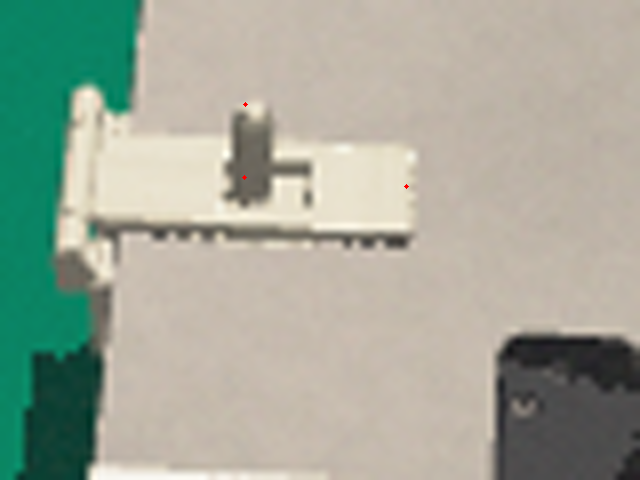

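The collar is at about (0.610, −0.346), within 3 mm of being under the TCP. I descend and grip it.

Emit:
jog_arm --commands '[-0.4, 0.003, -0.001, 0.038, 0, -0.4, 0, 0, 0.038, 0, -0.4, 0, 0, 0.038, 0, -0.4, 0, 0, 0.038, 0, -0.4, 0, 0, 0.035, 0, -0.4, 0, 0, 0.02, 0, -0.4, 0, 0, 0.012, 0, -0.4, 0, 0, 0, 0, 1, 0, 0, 0, 0, 1, 0, 0, 0, 0, 1, 0, 0, 0, 0, 1, 0, 0, 0, 0, 1, 0, 0, 0, 0, 1, 0, 0, 0, 0]' --grip_force 25

```text
t: 14.05
tool_pos: [0.6107, -0.3468, 0.0078]
orientation: [3.102, -0.489, 0.002]
force: [-3.1, 0.6, 5.2]
opening: 0.0395
```

```bash
python3 -c "
from st import *
show()
"
```

```text
t 14.05 pos [ 0.6107 -0.3468  0.0078] case [ 0.1204 -0.3335  0.0078] yaw -17.91 F [-3.1  0.6  5.2] op 0.0395
```

Emit:
jog_arm --commands '[1, 0, 0, -0.01, 0, 1, 0, 0, -0.02, 0, 1, 0, 0, -0.035, 0, 1, 0, 0, -0.035, 0, 1, 0, 0, -0.035, 0, 1, 0, 0, -0.035, 0, 1, 0, 0, -0.02, 0, 1, 0, 0, 0, 0, 1, 0, 0, 0, 0]'

```text
t: 14.8
tool_pos: [0.611, -0.3468, 0.1983]
orientation: [3.102, -0.489, 0.006]
force: [-0.3, 0.5, -2.8]
opening: 0.0399
```

```bash
python3 -c "
from st import *
show()
p=robot.read_camera('wrist'); cv2.imwrite('pics/w6.png',p['img'])
"
```

```text
t 14.8 pos [ 0.611  -0.3468  0.1983] case [ 0.1207 -0.3334  0.1983] yaw -17.9 F [-0.3  0.5 -2.8] op 0.0399
```

View pics/w6.png

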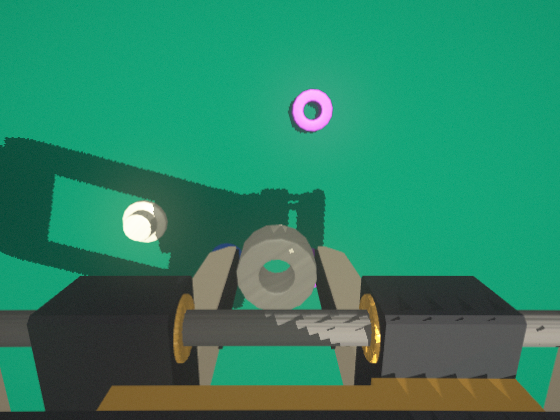

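The collar is held, with the opening at 39.9 mm. I carry it to a point above the stud.

Emit:
jog_arm --commands '[1, -0.0163, -0.0333, 0, 0, 1, -0.0163, -0.0333, 0, 0, 1, -0.0163, -0.0333, 0, 0, 1, -0.0163, -0.0333, 0, 0, 1, -0.0163, -0.0333, 0, 0, 1, -0.0163, -0.0333, 0, 0, 1, -0.0163, -0.0333, 0, 0, 1, -0.0163, -0.0333, 0, 0, 1, -0.0163, -0.0333, 0, 0, 1, -0.0163, -0.0333, 0, 0, 1, 0, 0, 0.02, 0, 1, 0, 0, 0.01, 0, 1, 0, 0, 0, 0, 1, 0, 0, 0, 0]'

```text
t: 16.02
tool_pos: [0.5557, 0.0199, 0.1634]
orientation: [3.102, -0.49, -0.008]
force: [0.3, -0.5, -1.1]
opening: 0.0396
```

```bash
python3 -c "
from st import *
show()
for n in ('scene','side','wrist'):
    p=robot.read_camera(n)
    c0,r0=(260,150) if n=='scene' else (220,110)
    im=p['img'] if n=='wrist' else cv2.resize(p['img'][r0:r0+100,c0:c0+110],None,fx=6,fy=6,interpolation=cv2.INTER_CUBIC)
    cv2.imwrite(f'pics/{n}7.png',im)
"
```

```text
t 16.02 pos [0.5557 0.0199 0.1634] case [-0.0451 -0.0017  0.1634] yaw -17.95 F [ 0.3 -0.5 -1.1] op 0.0396
```

View pics/scene7.png

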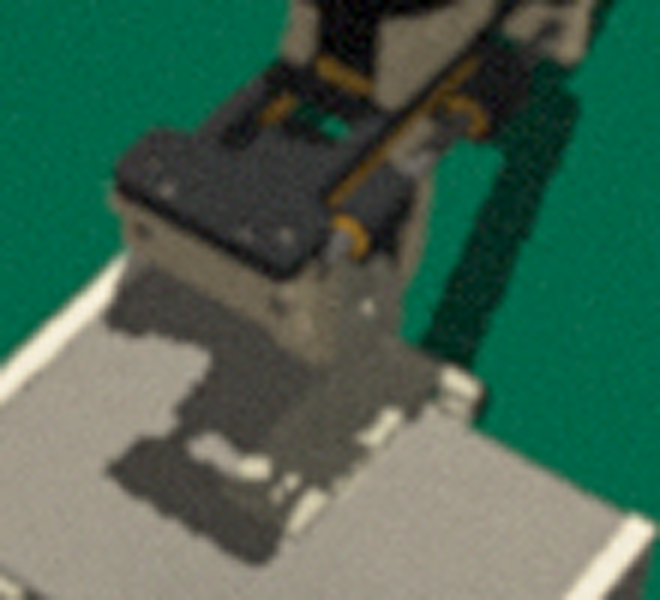

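View pics/side7.png

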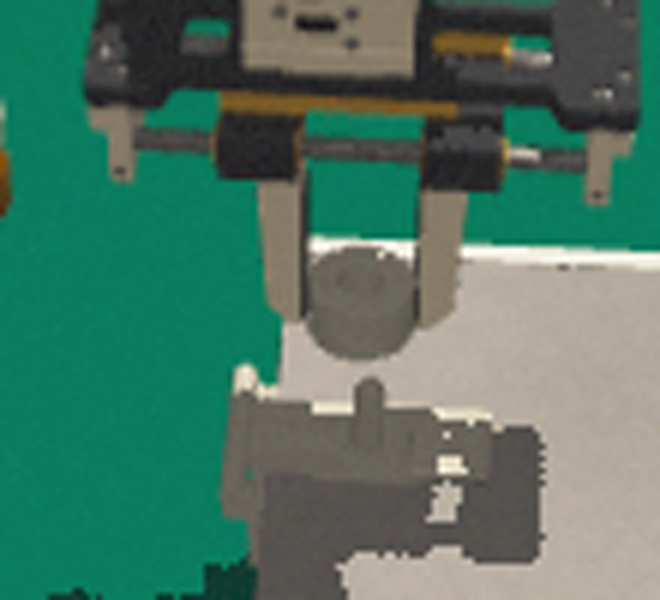

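View pics/wrist7.png

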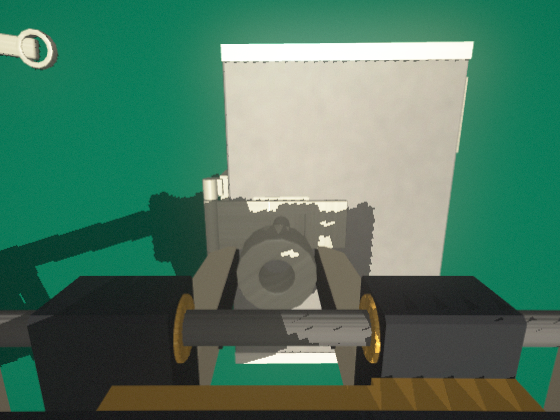

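```bash
python3 -c "
from st import *
s=show()
tcp=s['tool_pos']
p=robot.read_camera('wrist')
th=np.linspace(0,2*np.pi,50)
def ring(p,im,X,r,z,c0,r0,f,col):
    for u in proj(p,np.array([X[0],X[1],0])+np.c_[r*np.cos(th),r*np.sin(th),0*th+z]): cv2.circle(im,(int((u[0]-c0)*f),int((u[1]-r0)*f)),1,col,-1)
stud=np.array([V[0],V[1],0])+R.from_euler('z',V[2]).apply([-.042,0,0])
print('stud',stud)
zb=tcp[2]-.0078
def draw(p,c0,r0,w,h,f,name,g=1.8):
    im=cv2.resize(np.clip(p['img'][r0:r0+h,c0:c0+w].astype(float)*g,0,255).astype(np.uint8),None,fx=f,fy=f,interpolation=cv2.INTER_CUBIC)
    ring(p,im,tcp,.02,zb+.024,c0,r0,f,(0,0,255)); ring(p,im,tcp,.0085,zb+.024,c0,r0,f,(0,0,255)); ring(p,im,tcp,.02,zb,c0,r0,f,(0,0,255))
    ring(p,im,stud,.003,.129,c0,r0,f,(255,0,0)); ring(p,im,stud,.006,.124,c0,r0,f,(255,0,0)); ring(p,im,stud,.006,.1,c0,r0,f,(0,255,0))
    cv2.imwrite(name,im)
draw(p,220,190,120,100,6,'pics/w8.png')
draw(robot.read_camera('side'),250,140,70,60,10,'pics/s8.png')
"
```

```text
t 16.17 pos [0.5577 0.0196 0.1664] case [-0.0431 -0.0014  0.1664] yaw -18.01 F [ 0.4 -1.4 -2.1] op 0.0396
stud [0.55915226 0.02056836 0.        ]
```

View pics/w8.png

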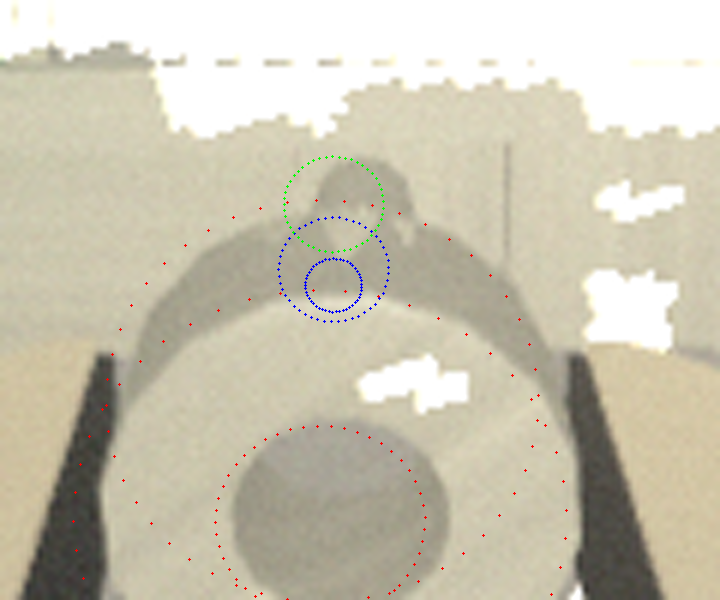

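View pics/s8.png

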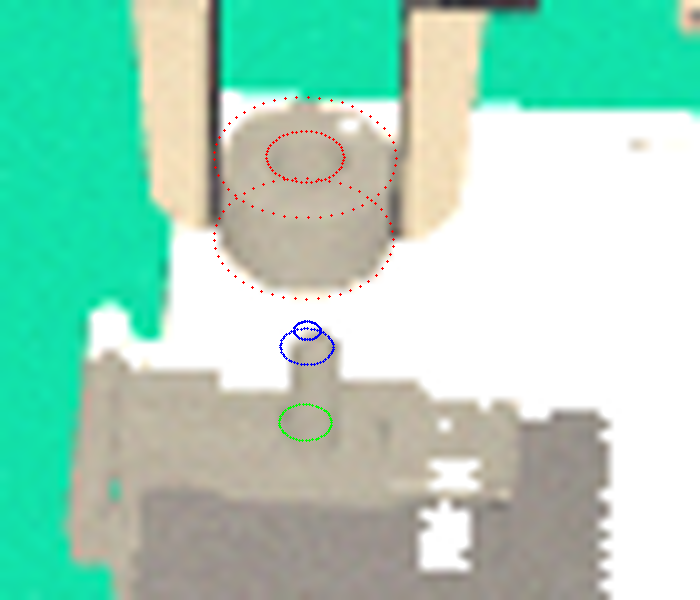

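Compared inside each image, side and wrist agree that the collar has to go about +2.3 mm along case x and +0.7 mm along case y. I correct that and lower to just above the stud.

Emit:
jog_arm --commands '[1, 0.0023, -0.0007, 0.01, 0, 1, 0, 0, 0.01, 0, 1, 0, 0, 0.005, 0, 1, 0, 0, 0, 0, 1, 0, 0, 0, 0, 1, 0, 0, 0, 0]'

```text
t: 16.77
tool_pos: [0.5597, 0.0207, 0.141]
orientation: [3.103, -0.489, -0.0]
force: [-0.5, 0.3, -1.7]
opening: 0.0399
```

```bash
cat > dr.py <<'E'
from st import *
th=np.linspace(0,2*np.pi,50)
def ring(p,im,X,r,z,c0,r0,f,col):
    for u in proj(p,np.array([X[0],X[1],0])+np.c_[r*np.cos(th),r*np.sin(th),0*th+z]): cv2.circle(im,(int((u[0]-c0)*f),int((u[1]-r0)*f)),1,col,-1)
stud=np.array([V[0],V[1],0])+R.from_euler('z',V[2]).apply([-.042,0,0])
def draw(p,tcp,c0,r0,w,h,f,name,g=1.8):
    zb=tcp[2]-.0078
    im=cv2.resize(np.clip(p['img'][r0:r0+h,c0:c0+w].astype(float)*g,0,255).astype(np.uint8),None,fx=f,fy=f,interpolation=cv2.INTER_CUBIC)
    ring(p,im,tcp,.02,zb+.024,c0,r0,f,(0,0,255)); ring(p,im,tcp,.0085,zb+.024,c0,r0,f,(0,0,255)); ring(p,im,tcp,.02,zb,c0,r0,f,(0,0,255))
    ring(p,im,stud,.003,.129,c0,r0,f,(255,0,0)); ring(p,im,stud,.006,.124,c0,r0,f,(255,0,0)); ring(p,im,stud,.006,.1,c0,r0,f,(0,255,0))
    cv2.imwrite(name,im)
E
python3 -c "
from dr import *
s=show();tcp=s['tool_pos']
draw(robot.read_camera('wrist'),tcp,220,190,120,100,6,'pics/w9.png')
draw(robot.read_camera('side'),tcp,250,140,70,60,10,'pics/s9.png')
draw(robot.read_camera('scene'),tcp,270,170,80,60,10,'pics/c9.png')
show()
"
```

```text
t 16.77 pos [0.5597 0.0207 0.141 ] case [-0.0415  0.0003  0.141 ] yaw -17.9 F [-0.5  0.3 -1.7] op 0.0399
t 16.92 pos [0.5601 0.0207 0.1416] case [-0.0411  0.0004  0.1416] yaw -17.9 F [ 0.2 -0.  -1.2] op 0.0395
```

View pics/w9.png

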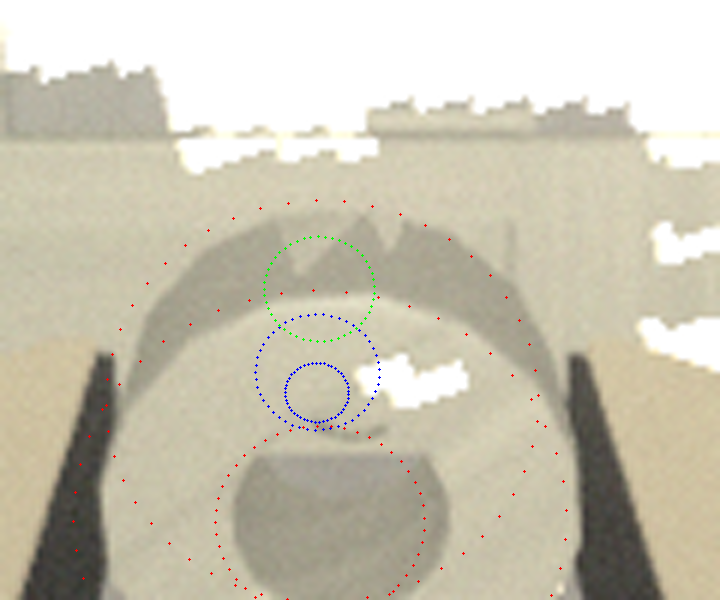

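View pics/s9.png

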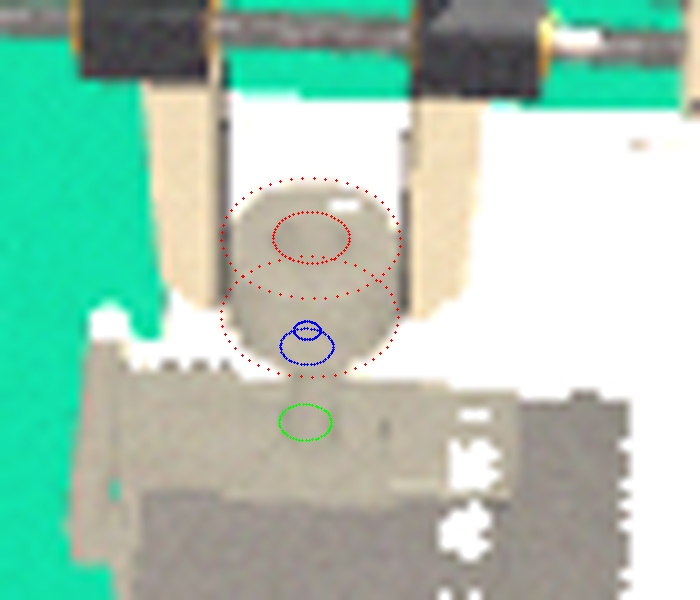

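View pics/c9.png

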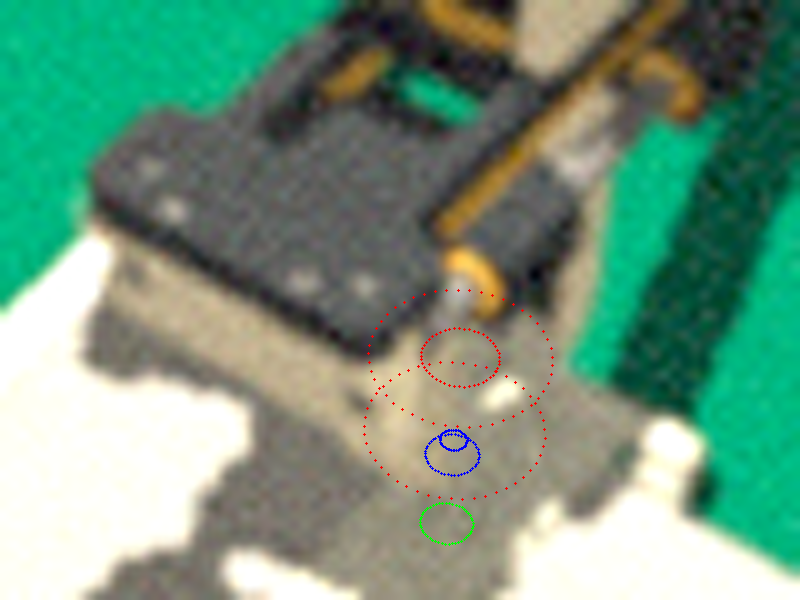

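Emit:
jog_arm --commands '[1, 0, 0, 0.004, 0, 1, 0, 0, 0.004, 0, 1, 0, 0, 0.004, 0, 1, 0, 0, 0.003, 0, 1, 0, 0, 0, 0, 1, 0, 0, 0, 0]'

```text
t: 17.42
tool_pos: [0.5594, 0.0207, 0.1256]
orientation: [3.103, -0.489, -0.001]
force: [-0.1, -0.0, -2.0]
opening: 0.04
```

```bash
python3 -c "
from dr import *
s=show();tcp=s['tool_pos']
draw(robot.read_camera('wrist'),tcp,220,190,120,100,6,'pics/w10.png')
draw(robot.read_camera('side'),tcp,250,140,70,60,10,'pics/s10.png')
show()
"
```

```text
t 17.42 pos [0.5594 0.0207 0.1256] case [-0.0418  0.0002  0.1256] yaw -17.91 F [-0.1 -0.  -2. ] op 0.04
t 17.52 pos [0.5598 0.0207 0.1261] case [-0.0414  0.0003  0.1261] yaw -17.91 F [ 0.8 -1.1 -1.9] op 0.0396
```

View pics/w10.png

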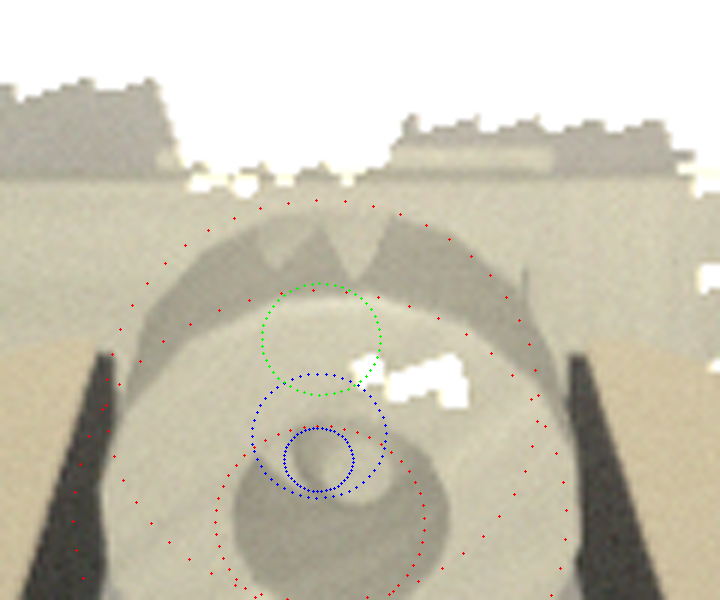

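The stud tip shows inside the collar's hole at about (274,267), and there is no contact force. I keep lowering.

Emit:
jog_arm --commands '[1, 0, 0, 0.004, 0, 1, 0, 0, 0.004, 0, 1, 0, 0, 0.004, 0, 1, 0, 0, 0.003, 0, 1, 0, 0, 0.002, 0, 1, 0, 0, 0, 0]'

```text
t: 18.02
tool_pos: [0.5592, 0.0207, 0.1082]
orientation: [3.103, -0.489, -0.002]
force: [-1.1, 0.8, -2.5]
opening: 0.0399
```

```bash
python3 -c "
from dr import *
s=show();tcp=s['tool_pos']
draw(robot.read_camera('wrist'),tcp,220,190,120,100,6,'pics/w11.png')
show()
"
```

```text
t 18.02 pos [0.5592 0.0207 0.1082] case [-0.042   0.0002  0.1082] yaw -17.91 F [-1.1  0.8 -2.5] op 0.0399
t 18.07 pos [0.5595 0.0207 0.1086] case [-0.0417  0.0002  0.1086] yaw -17.91 F [-0.2  0.8 -2. ] op 0.0401
```

View pics/w11.png

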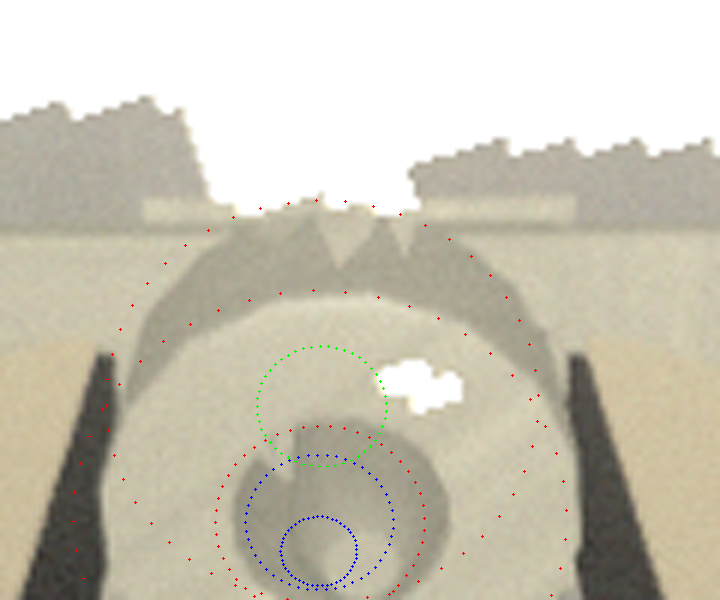

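Emit:
jog_arm --commands '[1, 0, 0, 0.001, 0, 1, 0, 0, 0, 0, -0.1, 0, 0, 0, 0, -0.15, 0, 0, 0, 0, -0.2, 0, 0, 0, 0, -0.2, 0, 0, 0, 0, -0.2, 0, 0, 0, 0]'

```text
t: 18.65
tool_pos: [0.5599, 0.0207, 0.1083]
orientation: [-3.103, 0.489, -0.001]
force: [0.2, -0.1, 0.5]
opening: 0.0553
```

```bash
python3 -c "
from dr import *
s=show();tcp=s['tool_pos']
draw(robot.read_camera('side'),tcp,240,140,80,60,10,'pics/s12.png')
draw(robot.read_camera('wrist'),tcp,220,190,120,100,6,'pics/w12.png')
"
```

```text
t 18.65 pos [0.5599 0.0207 0.1083] case [-0.0413  0.0004  0.1083] yaw -17.9 F [ 0.2 -0.1  0.5] op 0.0553
```

View pics/s12.png

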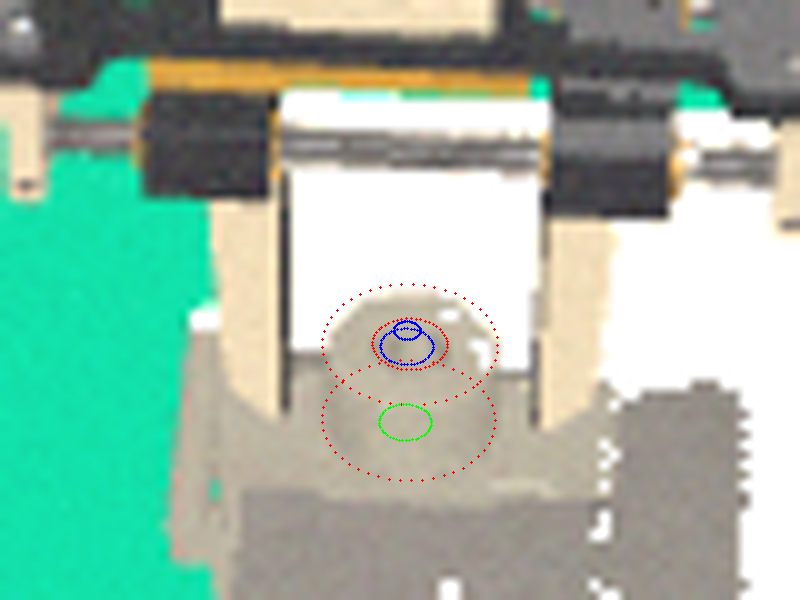

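View pics/w12.png

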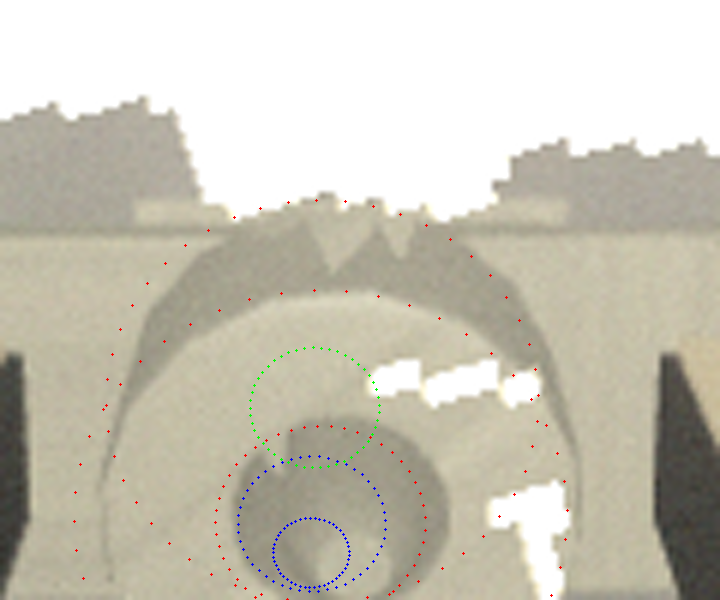

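The collar is released and looks seated, and both fingers stand clear of it. I lift straight up, move aside and inspect.

Emit:
jog_arm --commands '[-0.2, 0, 0, -0.006, 0, -0.2, 0, 0, -0.015, 0, -0.2, 0, 0, -0.03, 0, -0.2, 0, 0, -0.03, 0, -0.2, 0, 0, -0.03, 0, -0.2, 0, 0, -0.03, 0, -0.2, 0, 0.035, 0, 0, -0.2, 0, 0.035, 0, 0, -0.2, 0, 0.035, 0, 0, -0.2, 0, 0.035, 0, 0, -0.2, 0, 0.035, 0, 0, -0.2, 0, 0.035, 0, 0, -0.2, 0, 0.035, 0, 0, -0.2, 0, 0, 0, 0, -0.2, 0, 0, 0, 0]'

```text
t: 20.0
tool_pos: [0.4838, -0.214, 0.2495]
orientation: [3.102, -0.494, 0.0]
force: [-0.9, -0.3, -0.6]
opening: 0.0559
```

```bash
python3 -c "
from dr import *
s=show();th=th
for n,(c0,r0) in (('scene',(270,170)),('side',(240,140))):
    p=robot.read_camera(n)
    im=cv2.resize(p['img'][r0:r0+70,c0:c0+90],None,fx=8,fy=8,interpolation=cv2.INTER_CUBIC)
    for X in (stud,):
        X2=np.array([.5603,.0207,0])
        for z in (.1,.124): ring(p,im,X2,.02,z,c0,r0,8,(0,0,255))
        ring(p,im,X2,.0085,.124,c0,r0,8,(0,0,255))
        ring(p,im,X2,.003,.129,c0,r0,8,(255,0,0))
    cv2.imwrite(f'pics/{n}13.png',im); cv2.imwrite(f'pics/{n}13f.png',p['img'])
    for r in robot.pinpoint('collar_center',p)[:5]: print(n,np.round(r['position'],3),np.round(cs(atz(p,*r['position'],.112)),4),round(r['score'],2))
"
```

```text
t 20.0 pos [ 0.4838 -0.214   0.2495] case [-0.0412 -0.2464  0.2495] yaw -18.11 F [-0.9 -0.3 -0.6] op 0.0559
scene [0.519 0.563] [-0.045  -0.0012  0.112 ] 0.82
scene [0.465 0.287] [ 0.12   -0.3289  0.112 ] 0.72
scene [0.502 0.233] [ 0.195  -0.3465  0.112 ] 0.62
scene [0.586 0.319] [ 0.1979 -0.1874  0.112 ] 0.56
scene [0.556 0.537] [ 0.011  -0.0005  0.112 ] 0.33
side [0.881 0.573] [ 0.0545 -0.4667  0.112 ] 0.67
side [0.883 0.661] [ 0.1391 -0.4635  0.112 ] 0.65
side [0.352 0.383] [-0.2088  0.096   0.112 ] 0.58
side [0.392 0.321] [-0.2822  0.0304  0.112 ] 0.58
side [0.707 0.651] [ 0.1358 -0.3119  0.112 ] 0.55
```

View pics/scene13.png

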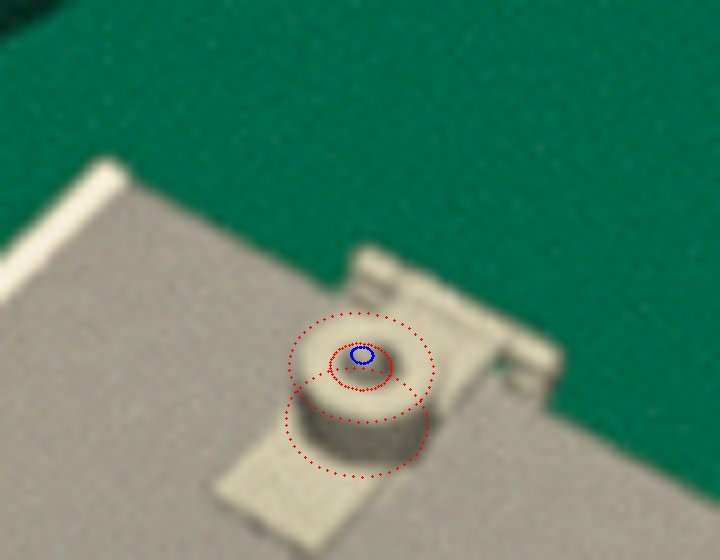

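View pics/side13.png

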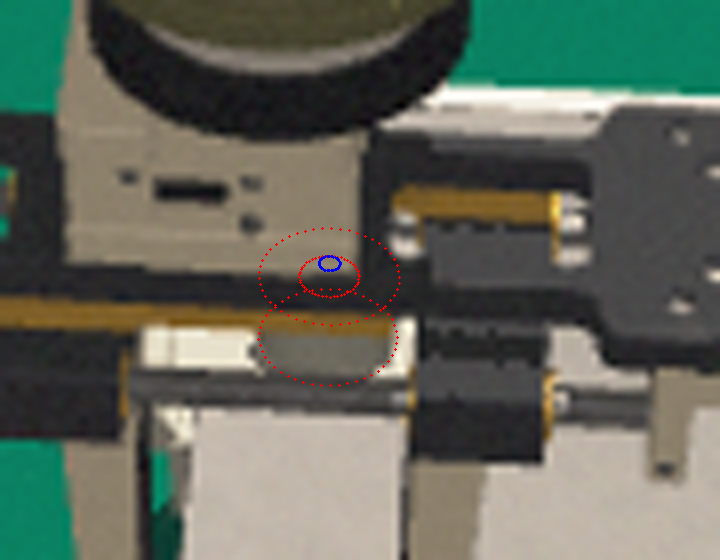

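View pics/scene13f.png

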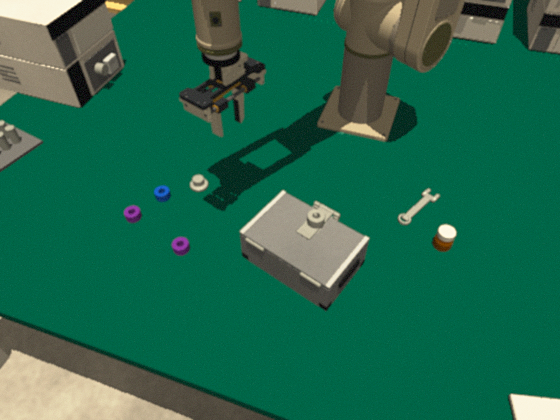

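Emit:
jog_arm --commands '[-0.2, -0.025, 0.025, 0, 0, -0.2, -0.025, 0.025, 0, 0, -0.2, -0.025, 0.025, 0, 0, -0.2, -0.025, 0.025, 0, 0, -0.2, -0.02, 0.025, 0, 0, -0.2, 0, 0, 0, 0, -0.2, 0, 0, 0, 0]'

```text
t: 20.78
tool_pos: [0.3315, -0.2945, 0.2494]
orientation: [3.103, -0.491, 0.001]
force: [-0.0, 0.1, 0.0]
opening: 0.0559
```

```bash
python3 -c "
from dr import *
s=show()
n,(c0,r0)=('side',(240,140))
p=robot.read_camera(n)
im=cv2.resize(p['img'][r0:r0+70,c0:c0+90],None,fx=8,fy=8,interpolation=cv2.INTER_CUBIC)
X2=np.array([.5603,.0207,0])
for z in (.1,.124): ring(p,im,X2,.02,z,c0,r0,8,(0,0,255))
cv2.imwrite(f'pics/{n}14.png',im)
"
```

```text
t 20.78 pos [ 0.3315 -0.2945  0.2494] case [-0.1612 -0.37    0.2494] yaw -17.99 F [-0.   0.1  0. ] op 0.0559
```

View pics/side14.png

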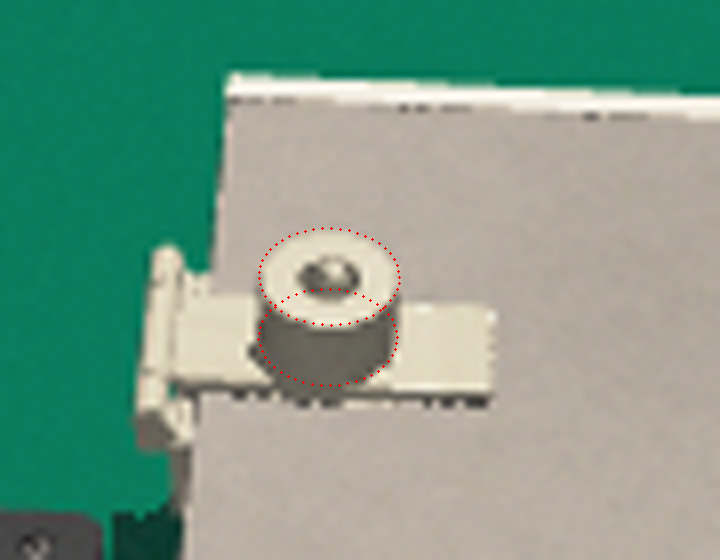

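The side view shows the collar level on the hasp with the stud tip in its hole, and its outline matches the one predicted for z = 100–124 mm. I hand the job in.

```bash
python3 -c "
from h import *
print(robot.close_job())"
```

```text
the job is handed in; nothing more can be done
None
```

The case is closed up and the job is handed in at about 21 s on the robot's clock. I pushed the lid shut, swung the hasp over the stud and pressed it flat. Then I placed the steel collar over the stud, let it go and moved the gripper clear.

- **Lid:** it stopped on the rim with its top at 95 mm, pushing back with about 39 N. That is just under the 40 N limit, which as I read it applies to the arm and gripper body; the contact was at the fingertips.
- **Hasp:** it lies flat, with its top at about 100 mm and 23 N of reaction when pressed.
- **Collar:** in the last scene and side pictures it is level, the stud tip shows in its hole, and its outline fits one resting on the hasp (z 100 to 124 mm).
- **Bystanders:** the plug, jar and wrench show at their original places in the last overall picture. The gripper is well clear, with the force reading about zero.

**Disagreements:**
- The stud's position from my first fit was off by about 1–2 mm. I corrected the approach by comparing collar and stud within the same picture.
- In the last side picture the network did not find the collar, so I judged that view by eye.
- In the scene picture the network put the collar centre about 4 mm from where I aimed. The picture itself shows it on the stud.

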